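# Book in the mill and find the full tin of burrs

### The arm

A 7-joint arm with a two-finger parallel gripper is mounted at the origin on the work surface. World frame = base frame: x ahead of the robot, y to its left, z up, the work surface at z = 0. Lengths are in m, angles in rad, forces in N, time in s.
With the tool pointing down it reaches from about 0.35 to 0.9 m from the base axis. Payload 8.1 kg.
Tool frame: the origin (TCP) lies at the very end of the fingers, on their centre line; the grasp point (between the pads) lies 19 mm behind it; z points along the fingers, y is the line along which they close (so a half turn about z gives the same grasp; the last joint's range is limited). The gripper opens to 92 mm and grips with 3 to 60 N. Pads are 19 mm wide; open, the fingers measure 130 mm over their backs; the gripper's body (75 mm by 190 mm) begins 47 mm behind the grasp point.
Start: joints at [-1.45, 0.434, 0.025, 1.573, -0.012, 1.134, -0.075], TCP at [0.139, 0.609, 0.227] pointing down, gripper open.
Joint ranges: [-2.62, 2.62], [-0.44, 2.09], [-1.27, 1.32], [0.08, 2.57], [-1.32, 4.46], [0.12, 2], [-2.74, 2.74]. Speed limits (rad/s): [2.22, 2.22, 3.01, 3.01, 3.14, 3.14, 3.14].

### API

Orientations are given as a unit quaternion [x, y, z, w].
In Python, from rig import ctrl gives the robot as it stands.
- The arm moves only by the tool servo_tool, never from a script. Its argument "increments" is a list of rows, each an object of numbers: "dx", "dy", "dz": the shift along the tool's x, y, z in mm; "turn": the turn about the tool's z in degrees; "jaw": the closure, from -1 (fully open) to 1 (shut). In form: [{"dx": .., "dy": .., "dz": .., "turn": .., "jaw": ..}, ...]. A call has 1 to 12 rows; each row shifts and turns the commanded pose from where the row before left it, along the tool's axes as they then stand; what a row does not reach is not made up. A row lasts 1/8 s, in which the tool goes at most 62.5 mm and 10.7 degrees, less where a joint would pass 70% of its speed; a pose out of reach is approached as far as the arm can. A call is refused whole if a number of a shift passes 62.5 or a number of a turn 10.7, either way. A call with a gripper value outside its range is refused whole. The fingers move at their own pace and stop on an object; the grip force is fixed at half the most. Time passes only in rows, so rows that do not move let the fingers close. It gives the time, the measured TCP pose, the force and the opening at its end, in the units of the state.
- ctrl.state(): the state, without advancing time (a new reading comes with each control period).
- ctrl.get_image(name): name is "scene" or "top" or "wrist"; returns a dict with "pixels" (420x560x3 uint8, blue, green, red), "depth" (420x560 float32, m along the optical axis (not along the pixel's ray), 0 where there is no reading), "camera_matrix" (3x3 intrinsics, pixels), "R" (3x3) and "t" (3): a world point X has camera coordinates R X + t; the wrist camera has in their place "tool_from_camera" (4x4, takes a point from camera to tool coordinates, whose origin is the TCP and whose axes are the flange's). Camera axes: x right, y down, z forward; pixel columns grow to the right and rows downward; lengths in m; the calibration is good to about 2 mm. The wrist camera is an equidistant fisheye: a pixel r from the principal point sees the ray r / f radians off the axis. A picture is of the moment at which its call begins: read the wrist's pose just before it.
- ctrl.sign_off(): hands the job in, once; it reports no verdict.
The state is a dict: "clock": time; "joint_positions": joint angles; "qd": joint speeds; "effort": joint torques, N m; "tcp_pos": TCP position; "tool_rot": TCP orientation; "ft_force": force on the tool from outside, world axes, zero at the start; "wrist_torque": the same for the moment, N m; "finger_gap": opening from 0.0 (shut) to 1.0 (fully open).
Only numpy, scipy, OpenCV 4.12 (cv2) and the standard library are available. Lean on these libraries where they do the work, as an engineer would, in place of code of your own. Each camera call takes 0.05 s, during which the arm holds its last target. There are 200 camera calls.

### The job

Turn the standing rosewood mill body so that its yellow label faces the scanner's red window, and let go of it. Then, to find the full tin of grinding burrs, heft the three identical tins one at a time from left to right as the robot sees them, raising each a few centimetres and standing it back upright. Finally take the heaviest and finish holding it still and upright, at least 10 cm clear of the bench, with the mill still facing the scanner, the other two tins upright on the bench and the small mill parts undisturbed.

Things in the scene. Friction and masses are not known exactly. Their poses are not given: they have to be found in the camera images.
- mill_mid (a point): Loose rosewood mill body, upright, 140 mm tall, under 300 g. Foot 60 mm in diameter, waist, then a straight round neck 52 mm in diameter from 90 mm up to the top (grip here). Yellow label on the foot; a yellow dash on the top points the same way. Point: on the axis, 70 mm above the underside; x points out through the label, z up. Label starts 40 to 92 degrees anticlockwise (from above) of facing the scanner.
- scanner_window (a point): Centre of the red window of the stock scanner, a fixed grey block 70 mm deep, 90 mm wide, 85 mm tall, lower than the mill's neck. The window is on the face that looks at the mill, 50 mm above the bench, about 100 mm from the mill's axis; the scanner looks along this point's -x axis (z up). A red stripe on top runs towards the window.
- vise: Bystander: green iron vise fixed to the bench, about 130 x 90 mm and 98 mm tall, gripping an upright steel mill shaft whose tip is 160 mm above the bench. Origin at the centre of its underside.
- porcelain_ring: Bystander: loose white porcelain grinding ring, 42 mm diameter, 14 mm high, lying flat. Origin at the centre of its underside.
- brass_nut: Bystander: loose round brass tension nut, 26 mm diameter, 12 mm high. Origin at the centre of its underside.
- spring_cap: Bystander: loose steel spring cap, 30 mm diameter, 18 mm high. Origin at the centre of its underside.
- tin_1_mid (a point): Centre (half-way up; z up) of the left tin, left being larger y. One of three identical closed round green tins, 58 mm diameter, 86 mm tall, fixed steel lid 60 mm in diameter on the top 12 mm. Centre starts 46 mm above the bench. 150 to 650 g each; steel burrs inside may rattle. The heaviest (any of the three) outweighs the others by 100 g or more.
- tin_2_mid (a point): Centre (half-way up; z up) of the middle tin, left being larger y. One of three identical closed round green tins, 58 mm diameter, 86 mm tall, fixed steel lid 60 mm in diameter on the top 12 mm. Centre starts 46 mm above the bench. 150 to 650 g each; steel burrs inside may rattle. The heaviest (any of the three) outweighs the others by 100 g or more.
- tin_3_mid (a point): Centre (half-way up; z up) of the right tin, left being larger y. One of three identical closed round green tins, 58 mm diameter, 86 mm tall, fixed steel lid 60 mm in diameter on the top 12 mm. Centre starts 46 mm above the bench. 150 to 650 g each; steel burrs inside may rattle. The heaviest (any of the three) outweighs the others by 100 g or more.
- mat: Fixed black rubber mat, 150 x 400 x 3 mm, under the three tins, which stand on it in a row along its y axis, centres 110 to 170 mm apart. Origin at the centre of its underside.
There are look-alikes about, which are no part of the job. What is shaped like the part that bears tin_2_mid but purple is not meant.

How it is judged:
By the outcome, as a careful person would: the job done as asked, in the order asked, and still so for the second after the job is handed in, while the arm keeps its last pose, push and grip.
It also fails if it takes over 72 s, if anything falls off the work surface, if the arm or the gripper's body presses on something with over 40 N, if the wrist force passes 120 N, or if a joint passes its speed limit or range.

## Working session

There is one attempt and no reset: what is moved stays moved. The work goes in short steps, Python scripts to look and compute and a tool call to move; the robot and the scene stay as the last step left them, time stands still between calls to the robot, and variables do not carry over. Pictures are saved under pics/ and viewed, on a budget of 10 in all, crops included, one or two more only if the job needs it, and the job is handed in when it is done.

Besides the shell and the picture viewer there is one more tool, called after "Emit:" as a command line: name --argument value ..., lists and objects as JSON in quotes. servo_tool: Moves the arm, as the interface text tells. Its arguments: {"type":"object","properties":{"increments":{"type":"array"}},"required":["increments"]}

```bash
mkdir -p pics; cat > h.py <<'E'
import numpy as np, cv2
from rig import ctrl
def grab(n):
    d=ctrl.get_image(n); np.savez(f'/tmp/{n}.npz',**d); return d
def world(d):
    K=np.array(d['camera_matrix']);z=d['depth'];v,u=np.mgrid[:z.shape[0],:z.shape[1]]
    P=np.stack([(u-K[0,2])/K[0,0]*z,(v-K[1,2])/K[1,1]*z,z],-1)
    W=(P-np.array(d['t']))@np.array(d['R']); W[z==0]=np.nan; return W
E
python3 - <<'E'
from h import *
print({k:np.round(v,3).tolist() for k,v in ctrl.state().items()})
for n in('top','scene'):
    d=grab(n); cv2.imwrite(f'pics/{n}0.png',d['pixels'])
E
```

```text
{'clock': 0.0, 'joint_positions': [-1.45, 0.435, 0.025, 1.574, -0.012, 1.134, -0.075], 'qd': [0.001, -0.001, 0.001, -0.0, -0.0, -0.001, 0.0], 'effort': [-0.0, -66.785, 0.985, -31.447, -0.061, 0.042, 0.0], 'tcp_pos': [0.139, 0.609, 0.226], 'tool_rot': [0.112, 0.994, -0.001, -0.0], 'ft_force': [-0.12, 0.533, -0.412], 'wrist_torque': [0.015, -0.062, -0.011], 'finger_gap': 1.0}
```

View pics/top0.png

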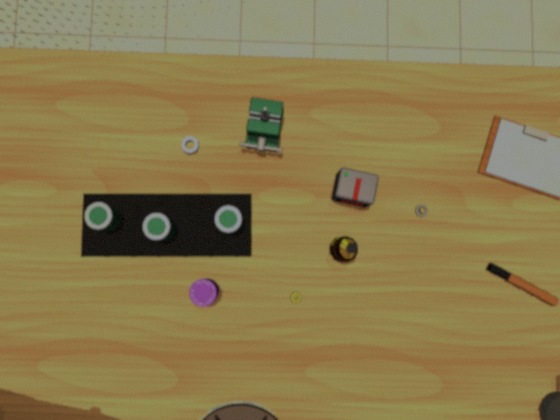

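View pics/scene0.png

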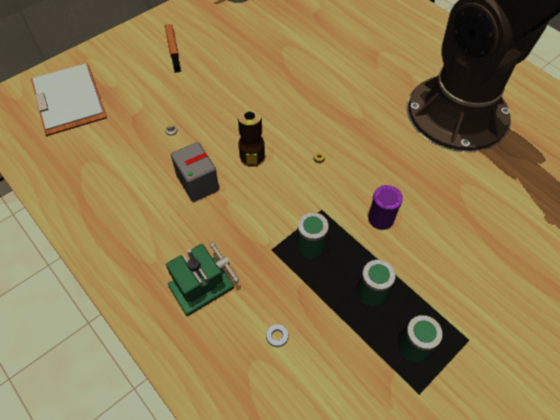

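The top view shows three green tins at about (98,216), (156,227) and (228,219) on the black mat. The purple look-alike is at (204,292). The mill is at (344,249), the scanner at (356,188), the vise at (265,125), the ring at (190,145), the nut at (296,297) and the cap at (421,210). The scene view agrees.

```bash
python3 - <<'E'
from h import *
d=dict(np.load('/tmp/top.npz')); W=world(d)
print(d['camera_matrix'],d['R'],d['t'])
px=d['pixels'].astype(int)
for n,(u,v) in dict(t1=(98,216),t2=(156,227),t3=(228,219),pur=(204,292),mill=(344,249),scan=(356,188),vise=(265,115),ring=(190,145),nut=(296,297),cap=(421,210),bench=(300,230),mat=(120,245)).items(): print(n,np.round(W[v,u],3),px[v,u])
def cyl(u,v,zmin,r=25):
    w=W[v-r:v+r,u-r:u+r].reshape(-1,3); w=w[w[:,2]>zmin]
    c,rr=cv2.minEnclosingCircle(w[:,:2].astype(np.float32)); return np.round(c,4),round(rr,4),np.round(np.median(w,0),4),len(w)
for a in [(98,216,.075),(156,227,.075),(228,219,.075),(344,249,.12)]: print(a,cyl(*a))
w=W[160:215,325:390].reshape(-1,3);w=w[(w[:,2]>.075)&(w[:,2]<.1)]
r=cv2.minAreaRect(w[:,:2].astype(np.float32));print('scanner',r,cv2.boxPoints(r))
w=W[90:165,230:290].reshape(-1,3);w=w[w[:,2]>.03];print('vise',w.min(0),w.max(0))
sub=slice(165,212),slice(325,390)
p=px[sub];m=(p[...,2]>120)&(p[...,1]<60)&(p[...,0]<80);print('stripe',cv2.minAreaRect(W[sub][m][:,:2].astype(np.float32)),m.sum())
sub=slice(230,268),slice(325,365)
p=px[sub];m=(p[...,2]>110)&(p[...,1]>90)&(p[...,0]<70)&(W[sub][...,2]>.125);print('dash',np.nanmean(W[sub][m],0),m.sum())
cv2.imwrite('pics/mill.png',cv2.resize(d['pixels'][160:280,310:430],None,fx=5,fy=5,interpolation=cv2.INTER_CUBIC))
E
```

```text
[[530.21843933   0.         275.55367074]
 [  0.         530.21843933 204.9073319 ]
 [  0.           0.           1.        ]] [[ 0.02476822 -0.99927132  0.02904088]
 [-0.99381832 -0.02775702 -0.10749274]
 [ 0.1082205  -0.02619896 -0.99378164]] [-0.08358565  0.57929069  1.20827915]
t1 [0.539 0.324 0.091] [ 68 108  58]
t2 [0.519 0.196 0.091] [ 73 110  59]
t3 [0.54  0.038 0.093] [ 74 114  62]
pur [0.379 0.085 0.084] [137  67 132]
mill [ 0.483 -0.234  0.01 ] [ 36 100 123]
scan [ 0.619 -0.248  0.083] [ 35  40 146]
vise [ 0.771 -0.038  0.119] [35 40 45]
ring [0.724 0.141 0.002] [ 76 131 147]
nut [ 0.368 -0.123  0.003] [ 62 116 135]
cap [ 0.582 -0.42   0.004] [ 71 119 134]
bench [ 0.526 -0.13  -0.006] [ 76 132 147]
mat [ 0.479  0.297 -0.004] [20 24 28]
(98, 216, 0.075) (array([0.5419, 0.3243]), 0.0305, array([0.5417, 0.3233, 0.0897]), 609)
(156, 227, 0.075) (array([0.5219, 0.1964]), 0.0303, array([0.5214, 0.1955, 0.0897]), 599)
(228, 219, 0.075) (array([0.5425, 0.039 ]), 0.0303, array([0.5426, 0.0384, 0.0898]), 578)
(344, 249, 0.12) (array([ 0.4819, -0.2186]), 0.0239, array([ 0.4857, -0.2224,  0.1405]), 164)
scanner ((0.625914990901947, -0.2500058710575104), (0.09084584563970566, 0.07141105830669403), 79.4485092163086) [[ 0.5824954  -0.28812236]
 [ 0.65269893 -0.30119908]
 [ 0.6693346  -0.21188939]
 [ 0.59913105 -0.19881266]]
vise [ 0.70439678 -0.07953442  0.04339847] [0.81937764 0.02093162 0.16410153]
stripe ((0.617874264717102, -0.24836748838424683), (0.008012938313186169, 0.04508766904473305), 79.28594970703125) 71
dash [ 0.49486274 -0.2149201   0.14063882] 23
```

View pics/mill.png

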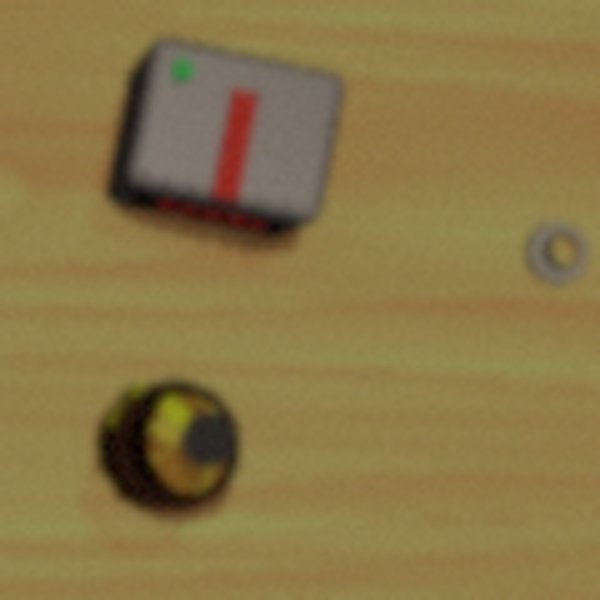

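Emit:
servo_tool --increments '[{"dx": -44, "dy": -36, "dz": -6}, {"dx": -44, "dy": -36, "dz": -6}, {"dx": -44, "dy": -36, "dz": -6}, {"dx": -44, "dy": -36, "dz": -6}, {"dx": -44, "dy": -36, "dz": -6}, {"dx": -44, "dy": -36, "dz": -6}, {"dx": -44, "dy": -36, "dz": -6}, {"dx": -44, "dy": -36, "dz": -6}, {"dx": -18, "dy": -53}, {"dx": -18, "dy": -53}, {"dx": -18, "dy": -53}, {"dx": -18, "dy": -53}]'

```text
validation failed for argument at $.in...
```

Emit:
servo_tool --increments '[{"dx": -18, "dy": -53}, {"dx": -18, "dy": -53}, {"dx": -18, "dy": -53}, {"dx": -18, "dy": -53}, {"turn": 9.5}, {"turn": 9.5}, {"turn": 9.5}, {"turn": 9.5}, {"turn": 9.5}, {"turn": 9.5}, {}]'

```text
validation failed for argument at $.in...
```

```bash
cat >> h.py <<'E'
from scipy.spatial.transform import Rotation as Ro
def pose():
    s=ctrl.state(); R=Ro.from_quat(s['tool_rot']).as_matrix()
    print('clk',round(s['clock'],2),'tcp',np.round(s['tcp_pos'],4),'yhead',round(np.degrees(np.arctan2(R[1,1],R[0,1])),1),'zax',np.round(R[:,2],3),'F',np.round(s['ft_force'],2),'gap',round(s['finger_gap'],3),'q',np.round(s['joint_positions'],2)); return np.array(s['tcp_pos']),R
def to(x,y,z=None):
    p,R=pose(); d=np.array([x,y,p[2] if z is None else z])-p; print('tool mm',np.round(R.T@d*1000,1))
def wristworld(d,p,R):
    K=np.array(d['camera_matrix']);z=d['depth'];v,u=np.mgrid[:z.shape[0],:z.shape[1]]
    a=(u-K[0,2])/K[0,0];b=(v-K[1,2])/K[1,1];th=np.hypot(a,b);k=np.where(th>1e-6,np.tan(np.minimum(th,1.5))/np.maximum(th,1e-6),1)
    P=np.stack([a*k*z,b*k*z,z],-1); T=np.array(d['tool_from_camera'])
    W=(P@T[:3,:3].T+T[:3,3])@R.T+p; W[z==0]=np.nan; return W
E
python3 - <<'E'
from h import *
p,R=pose(); d=grab('wrist'); np.savez('/tmp/wp.npz',p=p,R=R)
print(np.round(d['tool_from_camera'],3)); cv2.imwrite('pics/w1.png',d['pixels'])
E
```

```text
clk 0.1 tcp [0.1387 0.609  0.226 ] yhead 77.2 zax [-0.    -0.001 -1.   ] F [0.09 0.08 0.31] gap 1.0 q [-1.45  0.44  0.02  1.57 -0.01  1.13 -0.08]
[[-0.    -0.969 -0.246  0.066]
 [ 1.    -0.     0.     0.   ]
 [-0.001 -0.246  0.969 -0.157]
 [ 0.     0.     0.     1.   ]]
```

View pics/w1.png

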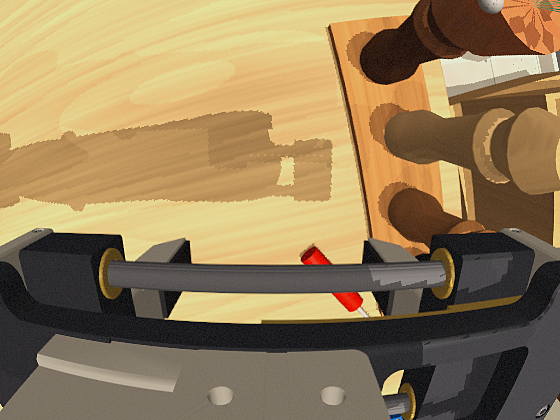

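All five fields seem to be required in each row. The picture, taken from the start pose, shows spare mills on a board to the right of the fingers, away from my path.

Emit:
servo_tool --increments '[{"dx": -44, "dy": -36, "dz": -6, "turn": 0, "jaw": -1}, {"dx": -44, "dy": -36, "dz": -6, "turn": 0, "jaw": -1}, {"dx": -44, "dy": -36, "dz": -6, "turn": 0, "jaw": -1}, {"dx": -44, "dy": -36, "dz": -6, "turn": 0, "jaw": -1}, {"dx": -44, "dy": -36, "dz": -6, "turn": 0, "jaw": -1}, {"dx": -44, "dy": -36, "dz": -6, "turn": 0, "jaw": -1}, {"dx": -44, "dy": -36, "dz": -6, "turn": 0, "jaw": -1}, {"dx": -44, "dy": -36, "dz": -6, "turn": 0, "jaw": -1}, {"dx": 0, "dy": 0, "dz": 0, "turn": 0, "jaw": -1}]'

```text
clock: 1.27
tcp_pos: [0.4208, 0.2462, 0.2753]
tool_rot: [0.116, 0.993, -0.0, 0.001]
ft_force: [-0.0, 0.3, 0.0]
finger_gap: 1.0
```

```bash
python3 -c "
from h import *
to(.47,-.2)"
```

```text
clk 1.27 tcp [0.4208 0.2462 0.2753] yhead 76.7 zax [ 0.002 -0.001 -1.   ] F [-0.01  0.29  0.03] gap 1.0 q [-0.85  0.16  0.24  1.84 -0.04  1.14  0.75]
tool mm [-1.504e+02 -4.230e+02  4.000e-01]
```

Emit:
servo_tool --increments '[{"dx": -18.8, "dy": -53, "dz": 0, "turn": 0, "jaw": -1}, {"dx": -18.8, "dy": -53, "dz": 0, "turn": 0, "jaw": -1}, {"dx": -18.8, "dy": -53, "dz": 0, "turn": 0, "jaw": -1}, {"dx": -18.8, "dy": -53, "dz": 0, "turn": 0, "jaw": -1}, {"dx": -18.8, "dy": -53, "dz": 0, "turn": 0, "jaw": -1}, {"dx": -18.8, "dy": -53, "dz": 0, "turn": 0, "jaw": -1}, {"dx": -18.8, "dy": -53, "dz": 0, "turn": 0, "jaw": -1}, {"dx": -18.8, "dy": -53, "dz": 0, "turn": 0, "jaw": -1}, {"dx": 0, "dy": 0, "dz": 0, "turn": 10, "jaw": -1}, {"dx": 0, "dy": 0, "dz": 0, "turn": 10, "jaw": -1}, {"dx": 0, "dy": 0, "dz": 0, "turn": 10, "jaw": -1}, {"dx": 0, "dy": 0, "dz": 0, "turn": 0, "jaw": -1}]'

```text
clock: 2.78
tcp_pos: [0.4707, -0.1953, 0.2744]
tool_rot: [0.364, 0.931, 0.0, -0.0]
ft_force: [0.1, 0.1, 0.5]
finger_gap: 1.002
```

```bash
python3 - <<'E'
from h import *
p,R=pose(); d=grab('wrist'); np.savez('/tmp/wp.npz',p=p,R=R)
cv2.imwrite('pics/w2.png',d['pixels'])
W=wristworld(d,p,R);px=d['pixels'].astype(int)
m=(abs(W[...,2]-.14)<.006)&(np.hypot(W[...,0]-.49,W[...,1]+.225)<.045)
v,u=np.nonzero(m); print(m.sum(), u.min(),u.max(),v.min(),v.max(),cv2.minEnclosingCircle(W[m][:,:2].astype(np.float32)))
n=(W[...,2]>.088)&(np.hypot(W[...,0]-.49,W[...,1]+.225)<.045);print(n.sum(),cv2.minEnclosingCircle(W[n][:,:2].astype(np.float32)))
E
```

```text
clk 2.77 tcp [ 0.4707 -0.1953  0.2744] yhead 47.3 zax [-0.001  0.    -1.   ] F [0.15 0.12 0.5 ] gap 1.002 q [-0.28  0.23  0.7   1.82 -0.16  1.15  1.3 ]
662 238 287 206 244 ((0.47984087467193604, -0.2211766242980957), 0.024921920150518417)
1105 ((0.4740437865257263, -0.22230806946754456), 0.030652932822704315)
```

View pics/w2.png

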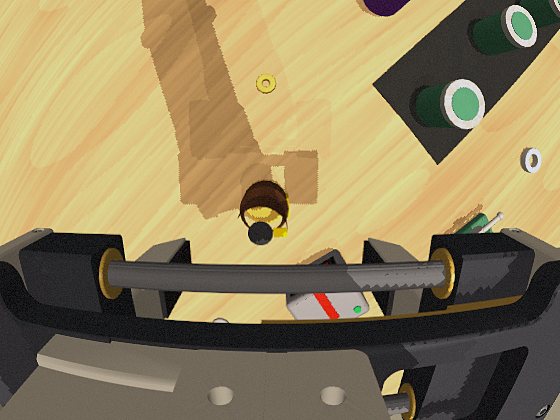

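The mill at (263,215) is partly behind the gripper, with the dark bore of its top at (260,233). I shift the tool so the camera sees it clear.

Emit:
servo_tool --increments '[{"dx": -40, "dy": 5, "dz": 0, "turn": 0, "jaw": -1}, {"dx": -40, "dy": 5, "dz": 0, "turn": 0, "jaw": -1}, {"dx": 0, "dy": 0, "dz": 0, "turn": 0, "jaw": -1}]'

```text
clock: 3.2
tcp_pos: [0.5375, -0.2443, 0.2739]
tool_rot: [0.363, 0.932, -0.001, -0.0]
ft_force: [-1.0, 0.8, 0.4]
finger_gap: 1.001
```

```bash
python3 - <<'E'
from h import *
p,R=pose(); d=grab('wrist'); np.savez('/tmp/wp.npz',p=p,R=R)
W=wristworld(d,p,R)
m=(abs(W[...,2]-.14)<.006)&(np.hypot(W[...,0]-.49,W[...,1]+.225)<.045)
v,u=np.nonzero(m); print(m.sum(), u.min(),u.max(),v.min(),v.max(),cv2.minEnclosingCircle(W[m][:,:2].astype(np.float32)),np.median(W[m][:,2]))
c=[int(u.mean()),int(v.mean())];print('crop origin',c[0]-50,c[1]-50)
cv2.imwrite('pics/w3.png',cv2.resize(d['pixels'][c[1]-50:c[1]+50,c[0]-50:c[0]+50],None,fx=6,fy=6,interpolation=cv2.INTER_NEAREST))
E
```

```text
clk 3.2 tcp [ 0.5375 -0.2443  0.2739] yhead 47.4 zax [-0.001 -0.001 -1.   ] F [-1.05  0.79  0.45] gap 1.001 q [-0.16  0.39  0.7   1.63 -0.26  1.22  1.43]
696 237 277 132 158 ((0.4857858121395111, -0.22078973054885864), 0.01938917487859726) 0.13999158259644173
crop origin 203 94
```

View pics/w3.png

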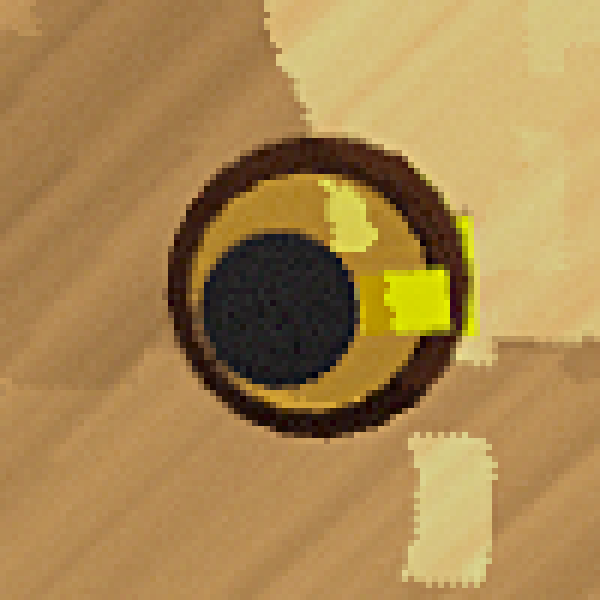

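The brass top centres on crop (315,292), so pixel (255.5,142.7). The yellow dash runs at crop (362–450, 268–330) towards image right, and the label edge at crop (465,275) points the same way. The off-centre dark disc is not the axis.

```bash
python3 - <<'E'
from h import *
d=dict(np.load('/tmp/wrist.npz'));q=np.load('/tmp/wp.npz');p,R=q['p'],q['R'];W=wristworld(d,p,R);px=d['pixels'].astype(int)
K=d['camera_matrix'];T=d['tool_from_camera']
def ray(u,v,z):
    a=np.array([(u-K[0,2])/K[0,0],(v-K[1,2])/K[1,1]]);th=np.hypot(*a);c=np.r_[np.sin(th)*a/th,np.cos(th)]
    g=R@T[:3,:3]@c;o=p+R@T[:3,3];return (o+g*(z-o[2])/g[2])
f=lambda x,y:(203+x/6-.5,94+y/6-.5)
E=np.array([ray(*f(x,y),.14)[:2] for x,y in[(190,292),(431,270),(315,172),(330,410),(230,205),(245,380)]])
print(np.round(E,4)); c,r=cv2.minEnclosingCircle(E.astype(np.float32));print('disc',c,r)
print('dark disc z',W[94+51,203+46],'z around',np.round(W[138:150:3,240:285:5,2],3))
Y=(px[...,2]>150)&(px[...,1]>150)&(px[...,0]<60);Y[:94]=Y[194:]=0;Y[:,:203]=Y[:,303:]=0
for lo,hi in((.12,.16),(-.01,.08)):
    m=Y&(W[...,2]>lo)&(W[...,2]<hi); g=np.nanmean(W[m],0) if m.any() else None; print(m.sum(),g)
    if m.any(): print('heading',np.degrees(np.arctan2(g[1]-c[1],g[0]-c[0])))
a,b=ray(*f(365,300),.14),ray(*f(448,299),.14);print('dash axis heading',np.degrees(np.arctan2(*(b-a)[1::-1])))
# scanner stripe etc.
for n,w in(('win',(.5908,-.2435)),):print('to window',np.degrees(np.arctan2(w[1]-c[1],w[0]-c[0])),np.hypot(w[1]-c[1],w[0]-c[0]))
to(*c)
E
```

```text
[[ 0.4716 -0.2347]
 [ 0.4937 -0.2062]
 [ 0.4713 -0.2088]
 [ 0.4989 -0.2315]
 [ 0.4662 -0.2214]
 [ 0.4869 -0.2378]]
disc (0.48390182852745056, -0.22142386436462402) 0.018202973529696465
dark disc z [ 0.48266374 -0.22652501  0.14218138] z around [[0.141 0.139 0.14  0.14  0.139 0.005 0.005 0.065 0.054]
 [0.139 0.142 0.14  0.139 0.14  0.14  0.141 0.14  0.056]
 [0.14  0.14  0.14  0.14  0.139 0.141 0.141 0.139 0.053]
 [0.141 0.142 0.14  0.14  0.141 0.14  0.14  0.139 0.053]]
120 [ 0.49505326 -0.21139267  0.13995771]
heading 41.972728848126174
57 [ 0.49477955 -0.2215829   0.02520363]
heading -0.8375976490942983
dash axis heading 47.92610109774041
to window -11.668434388160263 0.10915390432213636
clk 3.25 tcp [ 0.5363 -0.2436  0.2739] yhead 47.3 zax [-0.001 -0.    -1.   ] F [-1.29 -0.57 -0.44] gap 0.999 q [-0.16  0.39  0.7   1.63 -0.26  1.22  1.42]
tool mm [ 53.6 -19.2   0.1]
```

Emit:
servo_tool --increments '[{"dx": 27, "dy": -9.5, "dz": 0, "turn": 0, "jaw": -1}, {"dx": 26, "dy": -9.5, "dz": 0, "turn": 0, "jaw": -1}, {"dx": 0, "dy": 0, "dz": 20, "turn": 0, "jaw": -1}, {"dx": 0, "dy": 0, "dz": 30, "turn": 0, "jaw": -1}, {"dx": 0, "dy": 0, "dz": 30, "turn": 0, "jaw": -1}, {"dx": 0, "dy": 0, "dz": 30, "turn": 0, "jaw": -1}, {"dx": 0, "dy": 0, "dz": 30, "turn": 0, "jaw": -1}, {"dx": 0, "dy": 0, "dz": 20, "turn": 0, "jaw": -1}, {"dx": 0, "dy": 0, "dz": 9, "turn": 0, "jaw": -1}, {"dx": 0, "dy": 0, "dz": 0, "turn": 0, "jaw": -1}, {"dx": 0, "dy": 0, "dz": 0, "turn": 0, "jaw": -1}]'

```text
clock: 4.62
tcp_pos: [0.4846, -0.2214, 0.1066]
tool_rot: [0.365, 0.931, 0.0, 0.001]
ft_force: [0.2, 0.1, 0.6]
finger_gap: 1.004
```

```bash
python3 -c "
from h import *
to(.4855,-.2215,.105)"
```

```text
clk 4.62 tcp [ 0.4846 -0.2214  0.1066] yhead 47.2 zax [ 0.001 -0.    -1.   ] F [0.17 0.1  0.57] gap 1.004 q [-0.12  0.47  0.62  1.97 -0.37  0.81  1.53]
tool mm [-0.7  0.5  1.6]
```

Emit:
servo_tool --increments '[{"dx": 0, "dy": 0, "dz": 0, "turn": 0, "jaw": 0.1}, {"dx": 0, "dy": 0, "dz": 0, "turn": 0, "jaw": 0.1}, {"dx": 0, "dy": 0, "dz": 0, "turn": 0, "jaw": 0.1}, {"dx": 0, "dy": 0, "dz": 0, "turn": 0, "jaw": 1}, {"dx": 0, "dy": 0, "dz": 0, "turn": 0, "jaw": 1}, {"dx": 0, "dy": 0, "dz": 0, "turn": 0, "jaw": 1}]'

```text
clock: 5.38
tcp_pos: [0.4841, -0.2214, 0.1057]
tool_rot: [0.365, 0.931, -0.0, -0.0]
ft_force: [-0.7, -1.5, -1.3]
finger_gap: 0.564
```

Emit:
servo_tool --increments '[{"dx": 0, "dy": 0, "dz": 0, "turn": 5, "jaw": 1}, {"dx": 0, "dy": 0, "dz": 0, "turn": 6, "jaw": 1}, {"dx": 0, "dy": 0, "dz": 0, "turn": 6, "jaw": 1}, {"dx": 0, "dy": 0, "dz": 0, "turn": 6, "jaw": 1}, {"dx": 0, "dy": 0, "dz": 0, "turn": 6, "jaw": 1}, {"dx": 0, "dy": 0, "dz": 0, "turn": 6, "jaw": 1}, {"dx": 0, "dy": 0, "dz": 0, "turn": 6, "jaw": 1}, {"dx": 0, "dy": 0, "dz": 0, "turn": 6, "jaw": 1}, {"dx": 0, "dy": 0, "dz": 0, "turn": 6, "jaw": 1}, {"dx": 0, "dy": 0, "dz": 0, "turn": 5, "jaw": 1}, {"dx": 0, "dy": 0, "dz": 0, "turn": 0, "jaw": 1}, {"dx": 0, "dy": 0, "dz": 0, "turn": 0, "jaw": 1}]'

```text
clock: 6.88
tcp_pos: [0.4845, -0.2211, 0.1058]
tool_rot: [0.77, 0.638, 0.0, 0.0]
ft_force: [0.6, 1.1, -0.3]
finger_gap: 0.563
```

Emit:
servo_tool --increments '[{"dx": 0, "dy": 0, "dz": 0, "turn": 0, "jaw": -1}, {"dx": 0, "dy": 0, "dz": 0, "turn": 0, "jaw": -1}, {"dx": 0, "dy": 0, "dz": 0, "turn": 0, "jaw": -1}, {"dx": 0, "dy": 0, "dz": 0, "turn": 0, "jaw": -1}, {"dx": 0, "dy": 0, "dz": -20, "turn": 0, "jaw": -1}, {"dx": 0, "dy": 0, "dz": -40, "turn": 0, "jaw": -1}, {"dx": 0, "dy": 0, "dz": -40, "turn": 0, "jaw": -1}, {"dx": -40, "dy": 0, "dz": -40, "turn": 0, "jaw": -1}, {"dx": -40, "dy": 0, "dz": -28, "turn": 0, "jaw": -1}, {"dx": 0, "dy": 0, "dz": 0, "turn": 0, "jaw": -1}, {"dx": 0, "dy": 0, "dz": 0, "turn": 0, "jaw": -1}]'

```text
clock: 8.25
tcp_pos: [0.4691, -0.2993, 0.2732]
tool_rot: [0.771, 0.637, 0.0, -0.0]
ft_force: [0.2, 0.3, 0.0]
finger_gap: 1.0
```

```bash
python3 - <<'E'
from h import *
p,R=pose(); d=grab('wrist'); np.savez('/tmp/wp.npz',p=p,R=R)
W=wristworld(d,p,R)
m=(abs(W[...,2]-.14)<.006)&(np.hypot(W[...,0]-.49,W[...,1]+.225)<.045)
v,u=np.nonzero(m); print(m.sum(), u.min(),u.max(),v.min(),v.max(),cv2.minEnclosingCircle(W[m][:,:2].astype(np.float32)),np.median(W[m][:,2]))
c=[int(u.mean()),int(v.mean())];print('crop origin',c[0]-60,c[1]-60)
im=d['pixels'][c[1]-60:c[1]+60,c[0]-60:c[0]+60]; cv2.imwrite('pics/w4.png',cv2.resize(im,None,fx=5,fy=5,interpolation=cv2.INTER_NEAREST))
E
```

```text
clk 8.25 tcp [ 0.4691 -0.2993  0.2732] yhead -10.8 zax [-0.     0.001 -1.   ] F [0.17 0.3  0.  ] gap 1.0 q [-0.27  0.41  1.06  1.73 -0.38  1.23  0.7 ]
728 259 301 102 128 ((0.4869793653488159, -0.22154149413108826), 0.01877005025744438) 0.1400315675102176
crop origin 216 54
```

View pics/w4.png

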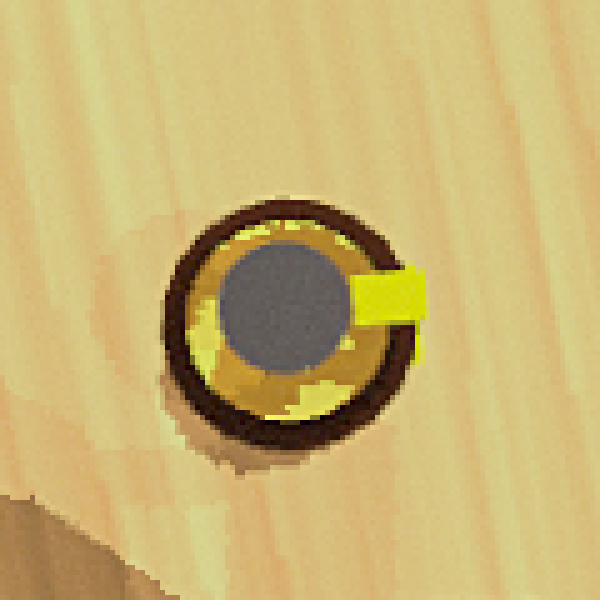

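The turned mill's dash now runs at crop (350–427, 268–325), with the label edge at (420,345). I'll measure its heading against the window.

```bash
python3 - <<'E'
from h import *
d=dict(np.load('/tmp/wrist.npz'));q=np.load('/tmp/wp.npz');p,R=q['p'],q['R'];px=d['pixels'].astype(int)
K=d['camera_matrix'];T=d['tool_from_camera']
def ray(u,v,z):
    a=np.array([(u-K[0,2])/K[0,0],(v-K[1,2])/K[1,1]]);th=np.hypot(*a);c=np.r_[np.sin(th)*a/th,np.cos(th)]
    g=R@T[:3,:3]@c;o=p+R@T[:3,3];return (o+g*(z-o[2])/g[2])
f=lambda x,y:(216+x/5-.5,54+y/5-.5)
knob=np.array([ray(*f(x,y),.14)[:2] for x,y in[(219,307),(353,307),(285,240),(285,373)]])
rim=np.array([ray(*f(x,y),.14)[:2] for x,y in[(163,325),(415,300),(285,198),(290,450),(195,240),(380,235)]])
brass=np.array([ray(*f(x,y),.14)[:2] for x,y in[(186,320),(285,218),(300,423),(230,400),(200,270),(350,245)]])
for n,e in(('knob',knob),('rim',rim),('brass',brass)):print(n,cv2.minEnclosingCircle(e.astype(np.float32)))
c=np.array(cv2.minEnclosingCircle(brass.astype(np.float32))[0])
Y=(px[...,2]>200)&(px[...,1]>200)&(px[...,0]<60);Y[:105]=0;Y[120:]=0;Y[:,:286]=0;Y[:,303:]=0
v,u=np.nonzero(Y);P=np.array([ray(a,b,.14)[:2] for a,b in zip(u,v)]);r=cv2.minAreaRect((P*1000).astype(np.float32));print(len(P),r,cv2.boxPoints(r))
g=P.mean(0);print('mean',g,'heading',np.degrees(np.arctan2(*(g-c)[::-1])))
dx,dy,_,_=cv2.fitLine((P*1000).astype(np.float32),cv2.DIST_L2,0,.01,.01)[:,0],0,0,0;print('fit',dx,np.degrees(np.arctan2(dx[1],dx[0])))
lb=ray(*f(420,345),.03)[:2];print('label',lb,np.degrees(np.arctan2(*(lb-c)[::-1])))
# scanner from wrist depth
W=wristworld(d,p,R);s=(abs(W[...,2]-.085)<.006)&(abs(W[...,0]-.626)<.07)&(abs(W[...,1]+.25)<.07);print(s.sum(),cv2.minAreaRect((W[s][:,:2]*1000).astype(np.float32)) if s.any() else '')
E
```

```text
knob ((0.48045796155929565, -0.22056937217712402), 0.01201743632555008)
rim ((0.4806393086910248, -0.22374868392944336), 0.02270086668431759)
brass ((0.4808856248855591, -0.223213791847229), 0.018523182719945908)
140 ((498.99639892578125, -222.0189666748047), (9.202190399169922, 12.506660461425781), 86.19847869873047) [[ 492.45178 -226.19534]
 [ 504.9309  -227.02454]
 [ 505.54102 -217.84259]
 [ 493.0619  -217.0134 ]]
mean [ 0.49892677 -0.22228463] heading 2.9482609093707004
fit [ 9.9999493e-01 -3.1873938e-03  4.9892676e+02 -2.2228464e+02] -0.1826245
label [ 0.51062222 -0.23076052] -14.240209978576969
4308 ((624.3759765625, -248.07290649414062), (89.34122467041016, 69.74569702148438), 79.1683578491211)
```

The dash and label headings disagree by about 15°, probably parallax on the top face. I'll check with the other two cameras.

```bash
python3 - <<'E'
from h import *
out=[]
for n,(u0,v0,z) in dict(scene=(215,95,5),top=(320,165,5)).items():
    d=grab(n);W=world(d);px=d['pixels'].astype(int);w,h=(80,110) if n=='scene' else (70,110)
    out.append(cv2.resize(d['pixels'][v0:v0+h,u0:u0+w],None,fx=5,fy=5,interpolation=cv2.INTER_NEAREST))
    Y=(px[...,2]>140)&(px[...,1]>140)&(px[...,0]<70)&(np.hypot(W[...,0]-.483,W[...,1]+.222)<.05)
    for lo,hi in((.12,.16),(.005,.07)):
        m=Y&(W[...,2]>lo)&(W[...,2]<hi); v,u=np.nonzero(m)
        if len(u): g=W[m].mean(0);print(n,lo,len(u),(u.min(),u.max(),v.min(),v.max()),np.round(g,4))
    m=(W[...,2]>.1)&(W[...,2]<.16)&(np.hypot(W[...,0]-.483,W[...,1]+.222)<.045);print(n,'neck/top pts',m.sum(),cv2.minEnclosingCircle(W[m][:,:2].astype(np.float32)))
cv2.imwrite('pics/c5.png',np.hstack(out))
E
```

```text
scene 0.12 14 (np.int64(242), np.int64(247), np.int64(119), np.int64(122)) [ 0.4996 -0.2234  0.1418]
scene neck/top pts 401 ((0.4816470146179199, -0.21997378766536713), 0.026061905547976494)
top 0.12 20 (np.int64(348), np.int64(351), np.int64(237), np.int64(242)) [ 0.5001 -0.2242  0.1416]
top 0.005 16 (np.int64(338), np.int64(341), np.int64(245), np.int64(252)) [ 0.4842 -0.2232  0.007 ]
top neck/top pts 185 ((0.4811386168003082, -0.2202712744474411), 0.02509845420718193)
```

View pics/c5.png

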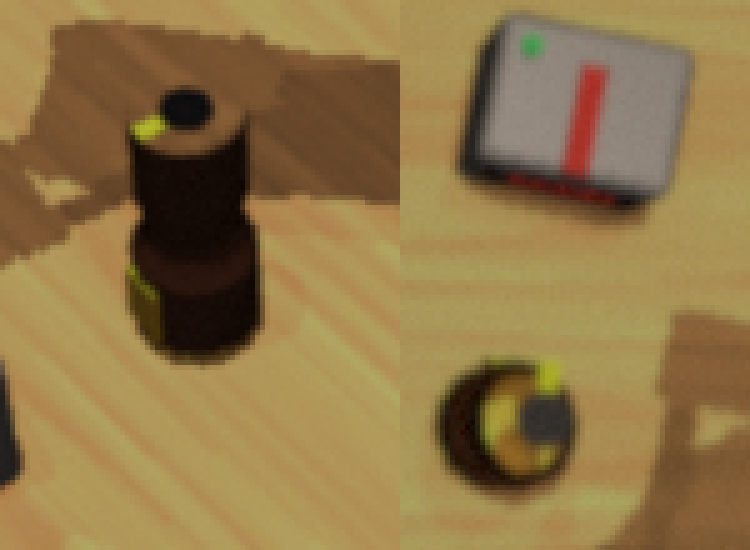

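The scene and top views show the dash and label facing the red window. With the axis at (0.4815,-0.220), the dash points at -10.6° and -11.6°; the scanner's normal calls for about -10.6° and the line to the window is -12°. That is good, and the mill is released, so I go on to tin 1.

Emit:
servo_tool --increments '[{"dx": 52, "dy": -3.7, "dz": 0, "turn": 0, "jaw": -1}, {"dx": 52, "dy": -3.7, "dz": 0, "turn": 0, "jaw": -1}, {"dx": 52, "dy": -3.7, "dz": 0, "turn": 0, "jaw": -1}, {"dx": 52, "dy": -3.7, "dz": 0, "turn": 0, "jaw": -1}, {"dx": 52, "dy": -3.7, "dz": 0, "turn": 0, "jaw": -1}, {"dx": 52, "dy": -3.7, "dz": 0, "turn": 0, "jaw": -1}, {"dx": 52, "dy": -3.7, "dz": 0, "turn": 0, "jaw": -1}, {"dx": 52, "dy": -3.7, "dz": 0, "turn": 0, "jaw": -1}, {"dx": 52, "dy": -3.7, "dz": 0, "turn": 0, "jaw": -1}, {"dx": 52, "dy": -3.7, "dz": 0, "turn": 0, "jaw": -1}, {"dx": 52, "dy": -3.7, "dz": 0, "turn": 0, "jaw": -1}, {"dx": 52, "dy": -3.7, "dz": 0, "turn": 0, "jaw": -1}]'

```text
clock: 9.9
tcp_pos: [0.5418, 0.3241, 0.2729]
tool_rot: [0.77, 0.638, -0.001, -0.0]
ft_force: [0.7, 0.5, 0.6]
finger_gap: 1.001
```

```bash
python3 - <<'E'
from h import *
to(.5419,.3243,.037)
d=grab('top');W=world(d)
for u,v in[(98,216),(156,227),(228,219)]:
    w=W[v-25:v+25,u-25:u+25].reshape(-1,3);w=w[(w[:,2]>.075)&(w[:,2]<.11)]
    print(len(w),cv2.minEnclosingCircle(w[:,:2].astype(np.float32)) if len(w) else 0)
E
```

```text
clk 9.9 tcp [0.5418 0.3241 0.2729] yhead -10.7 zax [-0.001 -0.    -1.   ] F [0.68 0.51 0.59] gap 1.001 q [-1.25  0.56  1.03  1.54 -0.49  1.32 -0.35]
tool mm [  0.4   0.3 235.9]
611 ((0.541579008102417, 0.32501205801963806), 0.030695881694555283)
596 ((0.5219939947128296, 0.1964932382106781), 0.03057107701897621)
577 ((0.543166995048523, 0.03826046362519264), 0.030404331162571907)
```

Descend 236 mm.

Emit:
servo_tool --increments '[{"dx": 0, "dy": 0, "dz": 25, "turn": 0, "jaw": -1}, {"dx": 0, "dy": 0, "dz": 40, "turn": 0, "jaw": -1}, {"dx": 0, "dy": 0, "dz": 40, "turn": 0, "jaw": -1}, {"dx": 0, "dy": 0, "dz": 40, "turn": 0, "jaw": -1}, {"dx": 0, "dy": 0, "dz": 35, "turn": 0, "jaw": -1}, {"dx": 0, "dy": 0, "dz": 30, "turn": 0, "jaw": -1}, {"dx": 0, "dy": 0, "dz": 18, "turn": 0, "jaw": -1}, {"dx": 0, "dy": 0, "dz": 8, "turn": 0, "jaw": -1}, {"dx": 0, "dy": 0, "dz": 0, "turn": 0, "jaw": -1}, {"dx": 0, "dy": 0, "dz": 0, "turn": 0, "jaw": -1}]'

```text
clock: 11.2
tcp_pos: [0.5434, 0.3216, 0.0388]
tool_rot: [0.771, 0.637, 0.001, 0.0]
ft_force: [0.1, -0.1, -0.6]
finger_gap: 0.999
```

Emit:
servo_tool --increments '[{"dx": 0, "dy": 0, "dz": 0, "turn": 0, "jaw": 1}, {"dx": 0, "dy": 0, "dz": 0, "turn": 0, "jaw": 1}, {"dx": 0, "dy": 0, "dz": 0, "turn": 0, "jaw": 1}, {"dx": 0, "dy": 0, "dz": 0, "turn": 0, "jaw": 1}, {"dx": 0, "dy": 0, "dz": 0, "turn": 0, "jaw": 1}, {"dx": 0, "dy": 0, "dz": 0, "turn": 0, "jaw": 1}]'

```text
clock: 11.95
tcp_pos: [0.5425, 0.3214, 0.0377]
tool_rot: [0.771, 0.637, -0.0, -0.0]
ft_force: [-2.6, 0.1, 3.4]
finger_gap: 0.617
```

Emit:
servo_tool --increments '[{"dx": 0, "dy": 0, "dz": -5, "turn": 0, "jaw": 1}, {"dx": 0, "dy": 0, "dz": -10, "turn": 0, "jaw": 1}, {"dx": 0, "dy": 0, "dz": -15, "turn": 0, "jaw": 1}, {"dx": 0, "dy": 0, "dz": -10, "turn": 0, "jaw": 1}, {"dx": 0, "dy": 0, "dz": -5, "turn": 0, "jaw": 1}, {"dx": 0, "dy": 0, "dz": 0, "turn": 0, "jaw": 1}, {"dx": 0, "dy": 0, "dz": 0, "turn": 0, "jaw": 1}, {"dx": 0, "dy": 0, "dz": 0, "turn": 0, "jaw": 1}, {"dx": 0, "dy": 0, "dz": 0, "turn": 0, "jaw": 1}, {"dx": 0, "dy": 0, "dz": 0, "turn": 0, "jaw": 1}]'

```text
clock: 13.2
tcp_pos: [0.5428, 0.3213, 0.0826]
tool_rot: [0.771, 0.637, -0.0, 0.0]
ft_force: [-0.3, -0.1, -1.6]
finger_gap: 0.617
```

```bash
cat > w.py <<'E'
from h import *
pose(); F=[];Q=[]
for i in range(6):
    s=ctrl.state();F.append(s['ft_force']);Q.append(s['effort']);ctrl.get_image('wrist')
print('F mean',np.mean(F,0),'Fz std',np.std(F,0)[2],'effort',np.round(np.mean(Q,0),2),'clk',s['clock'])
E
python3 w.py
```

```text
clk 13.2 tcp [0.5428 0.3213 0.0826] yhead -10.8 zax [-0. -0. -1.] F [-0.29 -0.12 -1.63] gap 0.617 q [-1.16  0.74  0.88  1.76 -0.67  0.97 -0.2 ]
F mean [-0.02258254 -0.27443705 -1.61322515] Fz std 0.26965058326504654 effort [ 0.000e+00 -6.838e+01  1.868e+01 -2.299e+01 -6.000e-02  2.000e-02
  0.000e+00] clk 13.45
```

Emit:
servo_tool --increments '[{"dx": 0, "dy": 0, "dz": 10, "turn": 0, "jaw": 1}, {"dx": 0, "dy": 0, "dz": 15, "turn": 0, "jaw": 1}, {"dx": 0, "dy": 0, "dz": 10, "turn": 0, "jaw": 1}, {"dx": 0, "dy": 0, "dz": 6, "turn": 0, "jaw": 1}, {"dx": 0, "dy": 0, "dz": 4, "turn": 0, "jaw": 1}, {"dx": 0, "dy": 0, "dz": 0, "turn": 0, "jaw": 1}, {"dx": 0, "dy": 0, "dz": 0, "turn": 0, "jaw": 1}, {"dx": 0, "dy": 0, "dz": 0, "turn": 0, "jaw": 1}]'

```text
clock: 14.5
tcp_pos: [0.5428, 0.3215, 0.0378]
tool_rot: [0.771, 0.637, 0.0, -0.0]
ft_force: [1.0, 0.4, -2.2]
finger_gap: 0.619
```

Emit:
servo_tool --increments '[{"dx": 0, "dy": 0, "dz": 0, "turn": 0, "jaw": -1}, {"dx": 0, "dy": 0, "dz": 0, "turn": 0, "jaw": -1}, {"dx": 0, "dy": 0, "dz": 0, "turn": 0, "jaw": -1}, {"dx": 0, "dy": 0, "dz": 0, "turn": 0, "jaw": -1}, {"dx": 0, "dy": 0, "dz": -20, "turn": 0, "jaw": -1}, {"dx": 0, "dy": 0, "dz": -40, "turn": 0, "jaw": -1}, {"dx": 0, "dy": 0, "dz": -40, "turn": 0, "jaw": -1}, {"dx": 0, "dy": 0, "dz": -20, "turn": 0, "jaw": -1}, {"dx": 0, "dy": 0, "dz": 0, "turn": 0, "jaw": -1}, {"dx": 0, "dy": 0, "dz": 0, "turn": 0, "jaw": -1}]'

```text
clock: 15.75
tcp_pos: [0.542, 0.3214, 0.1569]
tool_rot: [0.771, 0.637, -0.001, -0.0]
ft_force: [0.6, 0.1, -0.1]
finger_gap: 0.999
```

```bash
python3 - <<'E'
from h import *
to(.522,.1964,.037)
E
```

```text
clk 15.75 tcp [0.542  0.3214 0.1569] yhead -10.8 zax [-0.001 -0.    -1.   ] F [ 0.55  0.07 -0.14] gap 0.999 q [-1.2   0.66  0.95  1.69 -0.59  1.1  -0.27]
tool mm [-126.4    3.9  119.9]
```

Emit:
servo_tool --increments '[{"dx": -25, "dy": 1, "dz": 0, "turn": 0, "jaw": -1}, {"dx": -38, "dy": 1, "dz": 0, "turn": 0, "jaw": -1}, {"dx": -38, "dy": 1, "dz": 0, "turn": 0, "jaw": -1}, {"dx": -25, "dy": 1, "dz": 0, "turn": 0, "jaw": -1}, {"dx": 0, "dy": 0, "dz": 0, "turn": 0, "jaw": -1}, {"dx": 0, "dy": 0, "dz": 20, "turn": 0, "jaw": -1}, {"dx": 0, "dy": 0, "dz": 35, "turn": 0, "jaw": -1}, {"dx": 0, "dy": 0, "dz": 35, "turn": 0, "jaw": -1}, {"dx": 0, "dy": 0, "dz": 20, "turn": 0, "jaw": -1}, {"dx": 0, "dy": 0, "dz": 10, "turn": 0, "jaw": -1}, {"dx": 0, "dy": 0, "dz": 0, "turn": 0, "jaw": -1}, {"dx": 0, "dy": 0, "dz": 0, "turn": 0, "jaw": -1}]'

```text
clock: 17.25
tcp_pos: [0.5238, 0.197, 0.0386]
tool_rot: [0.771, 0.637, 0.001, 0.0]
ft_force: [0.3, 0.1, -0.4]
finger_gap: 1.001
```

Emit:
servo_tool --increments '[{"dx": 0, "dy": 0, "dz": 0, "turn": 0, "jaw": 1}, {"dx": 0, "dy": 0, "dz": 0, "turn": 0, "jaw": 1}, {"dx": 0, "dy": 0, "dz": 0, "turn": 0, "jaw": 1}, {"dx": 0, "dy": 0, "dz": 0, "turn": 0, "jaw": 1}, {"dx": 0, "dy": 0, "dz": 0, "turn": 0, "jaw": 1}, {"dx": 0, "dy": 0, "dz": 0, "turn": 0, "jaw": 1}]'

```text
clock: 18.0
tcp_pos: [0.5225, 0.1969, 0.0377]
tool_rot: [0.771, 0.637, -0.0, -0.0]
ft_force: [-2.9, 0.6, 5.7]
finger_gap: 0.627
```

Emit:
servo_tool --increments '[{"dx": 0, "dy": 0, "dz": -5, "turn": 0, "jaw": 1}, {"dx": 0, "dy": 0, "dz": -10, "turn": 0, "jaw": 1}, {"dx": 0, "dy": 0, "dz": -15, "turn": 0, "jaw": 1}, {"dx": 0, "dy": 0, "dz": -10, "turn": 0, "jaw": 1}, {"dx": 0, "dy": 0, "dz": -5, "turn": 0, "jaw": 1}, {"dx": 0, "dy": 0, "dz": 0, "turn": 0, "jaw": 1}, {"dx": 0, "dy": 0, "dz": 0, "turn": 0, "jaw": 1}, {"dx": 0, "dy": 0, "dz": 0, "turn": 0, "jaw": 1}, {"dx": 0, "dy": 0, "dz": 0, "turn": 0, "jaw": 1}, {"dx": 0, "dy": 0, "dz": 0, "turn": 0, "jaw": 1}]'

```text
clock: 19.25
tcp_pos: [0.523, 0.1968, 0.0826]
tool_rot: [0.771, 0.637, -0.0, 0.0]
ft_force: [-0.4, 1.1, -2.7]
finger_gap: 0.624
```

```bash
python3 w.py
```

```text
clk 19.25 tcp [0.523  0.1968 0.0826] yhead -10.8 zax [-0. -0. -1.] F [-0.39  1.13 -2.72] gap 0.624 q [-1.05  0.64  0.89  1.94 -0.65  0.87 -0.01]
F mean [-0.28080061  0.36570402 -2.54925596] Fz std 0.12459179611051154 effort [ 1.000e-02 -5.915e+01  1.600e+01 -2.201e+01 -5.000e-02  4.000e-02
  0.000e+00] clk 19.5
```

Tin 2 reads about 2.55 N against 1.6 N for tin 1. I put it back.

Emit:
servo_tool --increments '[{"dx": 0, "dy": 0, "dz": 10, "turn": 0, "jaw": 1}, {"dx": 0, "dy": 0, "dz": 15, "turn": 0, "jaw": 1}, {"dx": 0, "dy": 0, "dz": 10, "turn": 0, "jaw": 1}, {"dx": 0, "dy": 0, "dz": 6, "turn": 0, "jaw": 1}, {"dx": 0, "dy": 0, "dz": 4, "turn": 0, "jaw": 1}, {"dx": 0, "dy": 0, "dz": 0, "turn": 0, "jaw": 1}, {"dx": 0, "dy": 0, "dz": 0, "turn": 0, "jaw": 1}, {"dx": 0, "dy": 0, "dz": 0, "turn": 0, "jaw": 1}]'

```text
clock: 20.55
tcp_pos: [0.5232, 0.1969, 0.0378]
tool_rot: [0.771, 0.637, 0.0, 0.0]
ft_force: [-0.1, -0.7, -2.4]
finger_gap: 0.627
```

Emit:
servo_tool --increments '[{"dx": 0, "dy": 0, "dz": 0, "turn": 0, "jaw": -1}, {"dx": 0, "dy": 0, "dz": 0, "turn": 0, "jaw": -1}, {"dx": 0, "dy": 0, "dz": 0, "turn": 0, "jaw": -1}, {"dx": 0, "dy": 0, "dz": 0, "turn": 0, "jaw": -1}, {"dx": 0, "dy": 0, "dz": -20, "turn": 0, "jaw": -1}, {"dx": 0, "dy": 0, "dz": -40, "turn": 0, "jaw": -1}, {"dx": 0, "dy": 0, "dz": -40, "turn": 0, "jaw": -1}, {"dx": 0, "dy": 0, "dz": -20, "turn": 0, "jaw": -1}, {"dx": 0, "dy": 0, "dz": 0, "turn": 0, "jaw": -1}, {"dx": 0, "dy": 0, "dz": 0, "turn": 0, "jaw": -1}]'

```text
clock: 21.8
tcp_pos: [0.5223, 0.197, 0.1568]
tool_rot: [0.771, 0.637, -0.001, -0.0]
ft_force: [-0.1, -0.2, -0.7]
finger_gap: 1.003
```

```bash
python3 - <<'E'
from h import *
to(.5428,.0386,.037)
E
```

```text
clk 21.8 tcp [0.5223 0.197  0.1568] yhead -10.8 zax [-0.001 -0.    -1.   ] F [-0.06 -0.16 -0.66] gap 1.003 q [-1.12  0.55  0.98  1.88 -0.54  1.01 -0.09]
tool mm [-151.6   50.   119.8]
```

Emit:
servo_tool --increments '[{"dx": -31, "dy": 10, "dz": 0, "turn": 0, "jaw": -1}, {"dx": -45, "dy": 15, "dz": 0, "turn": 0, "jaw": -1}, {"dx": -45, "dy": 15, "dz": 0, "turn": 0, "jaw": -1}, {"dx": -31, "dy": 10, "dz": 0, "turn": 0, "jaw": -1}, {"dx": 0, "dy": 0, "dz": 0, "turn": 0, "jaw": -1}, {"dx": 0, "dy": 0, "dz": 20, "turn": 0, "jaw": -1}, {"dx": 0, "dy": 0, "dz": 35, "turn": 0, "jaw": -1}, {"dx": 0, "dy": 0, "dz": 35, "turn": 0, "jaw": -1}, {"dx": 0, "dy": 0, "dz": 20, "turn": 0, "jaw": -1}, {"dx": 0, "dy": 0, "dz": 10, "turn": 0, "jaw": -1}, {"dx": 0, "dy": 0, "dz": 0, "turn": 0, "jaw": -1}, {"dx": 0, "dy": 0, "dz": 0, "turn": 0, "jaw": -1}]'

```text
clock: 23.3
tcp_pos: [0.5443, 0.0382, 0.0386]
tool_rot: [0.771, 0.637, 0.001, 0.0]
ft_force: [-1.3, 0.8, 0.3]
finger_gap: 0.999
```

Emit:
servo_tool --increments '[{"dx": 0, "dy": 0, "dz": 0, "turn": 0, "jaw": 1}, {"dx": 0, "dy": 0, "dz": 0, "turn": 0, "jaw": 1}, {"dx": 0, "dy": 0, "dz": 0, "turn": 0, "jaw": 1}, {"dx": 0, "dy": 0, "dz": 0, "turn": 0, "jaw": 1}, {"dx": 0, "dy": 0, "dz": 0, "turn": 0, "jaw": 1}, {"dx": 0, "dy": 0, "dz": 0, "turn": 0, "jaw": 1}]'

```text
clock: 24.05
tcp_pos: [0.5427, 0.0385, 0.0377]
tool_rot: [0.771, 0.637, -0.0, -0.001]
ft_force: [-4.7, 1.7, 5.4]
finger_gap: 0.634
```

Emit:
servo_tool --increments '[{"dx": 0, "dy": 0, "dz": -5, "turn": 0, "jaw": 1}, {"dx": 0, "dy": 0, "dz": -10, "turn": 0, "jaw": 1}, {"dx": 0, "dy": 0, "dz": -15, "turn": 0, "jaw": 1}, {"dx": 0, "dy": 0, "dz": -10, "turn": 0, "jaw": 1}, {"dx": 0, "dy": 0, "dz": -5, "turn": 0, "jaw": 1}, {"dx": 0, "dy": 0, "dz": 0, "turn": 0, "jaw": 1}, {"dx": 0, "dy": 0, "dz": 0, "turn": 0, "jaw": 1}, {"dx": 0, "dy": 0, "dz": 0, "turn": 0, "jaw": 1}, {"dx": 0, "dy": 0, "dz": 0, "turn": 0, "jaw": 1}, {"dx": 0, "dy": 0, "dz": 0, "turn": 0, "jaw": 1}]'

```text
clock: 25.3
tcp_pos: [0.5436, 0.0381, 0.0826]
tool_rot: [0.771, 0.637, -0.0, -0.0]
ft_force: [-0.1, -0.5, -5.7]
finger_gap: 0.635
```

```bash
python3 w.py
```

```text
clk 25.3 tcp [0.5436 0.0381 0.0826] yhead -10.8 zax [-0. -0. -1.] F [-0.14 -0.48 -5.66] gap 0.635 q [-0.76  0.61  0.87  1.98 -0.63  0.85  0.27]
F mean [ 0.13742361  0.11588189 -5.12608287] Fz std 0.4427414933038031 effort [ 1.000e-02 -5.820e+01  1.542e+01 -2.238e+01 -4.000e-02  6.000e-02
  0.000e+00] clk 25.55
```

Tin 3 reads about 5.1 N, clearly the heaviest. I stand it back, let go, then retake it and raise it 150 mm.

Emit:
servo_tool --increments '[{"dx": 0, "dy": 0, "dz": 10, "turn": 0, "jaw": 1}, {"dx": 0, "dy": 0, "dz": 15, "turn": 0, "jaw": 1}, {"dx": 0, "dy": 0, "dz": 10, "turn": 0, "jaw": 1}, {"dx": 0, "dy": 0, "dz": 6, "turn": 0, "jaw": 1}, {"dx": 0, "dy": 0, "dz": 4, "turn": 0, "jaw": 1}, {"dx": 0, "dy": 0, "dz": 0, "turn": 0, "jaw": 1}, {"dx": 0, "dy": 0, "dz": 0, "turn": 0, "jaw": 1}, {"dx": 0, "dy": 0, "dz": 0, "turn": 0, "jaw": 1}]'

```text
clock: 26.6
tcp_pos: [0.5437, 0.0382, 0.0378]
tool_rot: [0.771, 0.637, 0.0, 0.0]
ft_force: [-0.5, -0.5, -5.2]
finger_gap: 0.633
```

Emit:
servo_tool --increments '[{"dx": 0, "dy": 0, "dz": 0, "turn": 0, "jaw": -1}, {"dx": 0, "dy": 0, "dz": 0, "turn": 0, "jaw": -1}, {"dx": 0, "dy": 0, "dz": 0, "turn": 0, "jaw": -1}, {"dx": 0, "dy": 0, "dz": 0, "turn": 0, "jaw": -1}, {"dx": 0, "dy": 0, "dz": 0, "turn": 0, "jaw": -1}, {"dx": 0, "dy": 0, "dz": 0, "turn": 0, "jaw": -1}, {"dx": 0, "dy": 0, "dz": 0, "turn": 0, "jaw": -1}, {"dx": 0, "dy": 0, "dz": 0, "turn": 0, "jaw": -1}, {"dx": 0, "dy": 0, "dz": 0, "turn": 0, "jaw": -1}]'

```text
clock: 27.72
tcp_pos: [0.5436, 0.0381, 0.0377]
tool_rot: [0.771, 0.637, 0.0, 0.0]
ft_force: [-0.2, -0.7, -0.5]
finger_gap: 0.999
```

Emit:
servo_tool --increments '[{"dx": 0, "dy": 0, "dz": 0, "turn": 0, "jaw": 1}, {"dx": 0, "dy": 0, "dz": 0, "turn": 0, "jaw": 1}, {"dx": 0, "dy": 0, "dz": 0, "turn": 0, "jaw": 1}, {"dx": 0, "dy": 0, "dz": 0, "turn": 0, "jaw": 1}, {"dx": 0, "dy": 0, "dz": 0, "turn": 0, "jaw": 1}, {"dx": 0, "dy": 0, "dz": 0, "turn": 0, "jaw": 1}, {"dx": 0, "dy": 0, "dz": 0, "turn": 0, "jaw": 1}]'

```text
clock: 28.6
tcp_pos: [0.5436, 0.0382, 0.0377]
tool_rot: [0.771, 0.637, 0.0, 0.0]
ft_force: [0.9, 0.4, -0.8]
finger_gap: 0.634
```

Emit:
servo_tool --increments '[{"dx": 0, "dy": 0, "dz": -5, "turn": 0, "jaw": 1}, {"dx": 0, "dy": 0, "dz": -15, "turn": 0, "jaw": 1}, {"dx": 0, "dy": 0, "dz": -25, "turn": 0, "jaw": 1}, {"dx": 0, "dy": 0, "dz": -25, "turn": 0, "jaw": 1}, {"dx": 0, "dy": 0, "dz": -25, "turn": 0, "jaw": 1}, {"dx": 0, "dy": 0, "dz": -25, "turn": 0, "jaw": 1}, {"dx": 0, "dy": 0, "dz": -20, "turn": 0, "jaw": 1}, {"dx": 0, "dy": 0, "dz": -10, "turn": 0, "jaw": 1}, {"dx": 0, "dy": 0, "dz": 0, "turn": 0, "jaw": 1}, {"dx": 0, "dy": 0, "dz": 0, "turn": 0, "jaw": 1}, {"dx": 0, "dy": 0, "dz": 0, "turn": 0, "jaw": 1}, {"dx": 0, "dy": 0, "dz": 0, "turn": 0, "jaw": 1}]'

```text
clock: 30.1
tcp_pos: [0.5434, 0.038, 0.1873]
tool_rot: [0.771, 0.637, -0.0, -0.0]
ft_force: [-0.6, 0.1, -5.9]
finger_gap: 0.633
```

```bash
python3 - <<'E'
from h import *
exec(open('w.py').read())
ds={n:grab(n) for n in('top','scene')}
cv2.imwrite('pics/end.png',ds['scene']['pixels'])
W=world(ds['top'])
for u,v in[(98,216),(156,227)]:
    w=W[v-25:v+25,u-25:u+25].reshape(-1,3);w=w[(w[:,2]>.075)&(w[:,2]<.11)];print(len(w),cv2.minEnclosingCircle(w[:,:2].astype(np.float32)),np.median(w[:,2]))
for n,d in ds.items():
    W=world(d);px=d['pixels'].astype(int);c=np.array([.4815,-.22])
    m=(px[...,2]>140)&(px[...,1]>140)&(px[...,0]<70)&(np.hypot(W[...,0]-c[0],W[...,1]-c[1])<.05)&(W[...,2]>.12)
    g=W[m].mean(0);print(n,m.sum(),g,np.degrees(np.arctan2(g[1]-c[1],g[0]-c[0])))
E
```

```text
clk 30.1 tcp [0.5434 0.038  0.1873] yhead -10.8 zax [-0.001 -0.    -1.   ] F [-0.61  0.11 -5.88] gap 0.633 q [-0.87  0.48  1.01  1.87 -0.47  1.05  0.14]
F mean [-0.44942821  0.08051635 -5.28056502] Fz std 0.7839165827360395 effort [-1.000e-02 -5.061e+01  1.422e+01 -2.837e+01 -5.000e-02  6.000e-02
  0.000e+00] clk 30.35
608 ((0.5452773571014404, 0.3244277238845825), 0.030568638816475868) 0.0895083033426943
34 ((0.5300504565238953, 0.2200501710176468), 0.015061475336551666) 0.08950380471539443
top 21 [ 0.50010275 -0.22443797  0.14108705] -13.417973535432697
scene 18 [ 0.49963508 -0.22334966  0.1418585 ] -10.464938572972853
```

View pics/end.png

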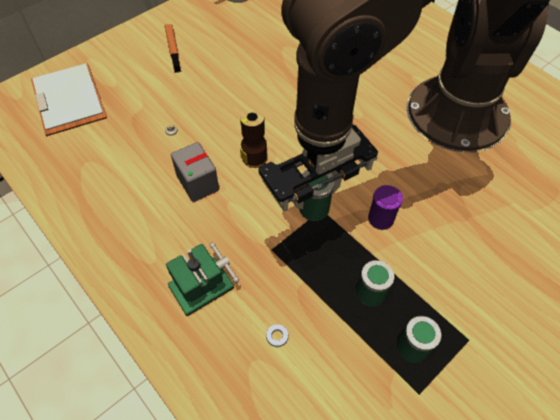

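The final view shows tins 1 and 2 upright at (423,340) and (377,283), with tin 3 held at (316,205). The mill faces the scanner, and the ring, cap and vise are where they were. The arm hides the nut, but I never went near it low down.

```bash
python3 -c "
from h import *
pose();print(ctrl.sign_off())"
```

```text
clk 30.5 tcp [0.5436 0.0381 0.1877] yhead -10.8 zax [-0.  0. -1.] F [-0.01 -0.01 -5.18] gap 0.632 q [-0.87  0.48  1.01  1.87 -0.47  1.05  0.14]
the job is handed in; nothing more can be done
None
```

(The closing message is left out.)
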